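Nip a square tube in the bar clamp with its rocker lock lever

ROBOT

A 6-joint arm with a two-finger parallel gripper is mounted at the origin on the work surface. World frame = base frame: x ahead of the robot, y to its left, z up, the work surface at z = 0. Lengths are in m, angles in rad, forces in N, time in s.
With the tool pointing down it reaches from about 0.25 to 0.775 m from the base axis. Payload 4 kg.
Tool frame: the origin (TCP) lies at the very end of the fingers, on their centre line; the grasp point (between the pads) lies 19 mm behind it; z points along the fingers, y is the line along which they close (so a half turn about z gives the same grasp; the last joint's range is limited). The gripper opens to 85 mm and grips with 20 to 120 N. Pads are 22 mm wide; open, the fingers measure 114 mm over their backs; the gripper's body (76 mm by 85 mm) begins 54 mm behind the grasp point. The pads swing forward as they close: fully open they stand 13 mm farther back than shut.
Start: joints at [1.192, 0.087, 1.371, -0, 1.684, -0.103], TCP at [0.15, 0.529, 0.231] pointing down, gripper open.
Joint ranges: [-3.1, 3.1], [-0.76, 2.03], [0.27, 2.55], [-1.08, 4.22], [0.17, 2.65], [-2.57, 2.57]. Speed limits (rad/s): [2.79, 2.79, 3.14, 3.14, 3.14, 3.14].

INTERFACE

Orientations are given as a unit quaternion [x, y, z, w].
In Python, from cell import ctrl gives the robot as it stands.
- The arm moves only by the tool apply_moves, never from a script. Its argument "motion" is a list of rows, each an object with "offset": the shift along the tool's x, y, z in cm, a list of three; "turn": the turn about the tool's z in rad. In form: [{"offset": [x, y, z], "turn": turn}, ...]. A call has 1 to 10 rows; each row shifts and turns the commanded pose from where the row before left it, along the tool's axes as they then stand; what a row does not reach is not made up. A row lasts 1/10 s, in which the tool goes at most 50 mm and 8.59 degrees, less where a joint would pass 70% of its speed; a pose out of reach is approached as far as the arm can. A call is refused whole if a number of a shift passes 5 or a number of a turn 0.15, either way. A call with a gripper value outside its range is refused whole. "claw" is the opening, from 0 (shut) to 1 (fully open), set as the call begins (left out, the last holds). The fingers move at their own pace and stop on an object; the grip force is fixed at half the most. Time passes only in rows, so rows that do not move let the fingers close. It gives the time, the measured TCP pose, the force, the opening and the grip force at its end, in the units of the state.
- ctrl.get_obs(): the state, without advancing time (a new reading comes with each control period).
- ctrl.capture(name): name is "scene" or "top" or "wrist"; returns the picture (384x512x3 uint8, red, green, blue); there is no depth.
- ctrl.camera_model(name): a dict with "intrinsics" (3x3 intrinsics, pixels), "dist" ([k1, k2, p1, p2, k3] as OpenCV has them; the pictures are not rectified), "camera_from_world" (4x4, takes a point from world to camera coordinates); the wrist camera has in their place "tool_from_camera" (4x4, takes a point from camera to tool coordinates, whose origin is the TCP and whose axes are the flange's). Camera axes: x right, y down, z forward; pixel columns grow to the right and rows downward; lengths in m; the calibration is good to about 2 mm. A picture is of the moment at which its call begins: read the wrist's pose just before it. camera_model takes no time and is no camera call.
- ctrl.finish_job(): hands the job in; it is judged then, once.
The state is a dict: "t": time; "joint_positions": joint angles; "joint_vel": joint speeds; "effort": joint torques, N m; "position": TCP position; "orientation": TCP orientation; "contact_force": force on the tool from outside, world axes, zero at the start; "moment": the same for the moment, N m; "gripper_width": opening from 0.0 (shut) to 1.0 (fully open); "finger_force": force on a finger pad.
Only numpy, scipy, OpenCV 4.12 (cv2) and the standard library are available. Lean on these libraries where they do the work, as an engineer would, in place of code of your own. Each camera call takes 0.05 s, during which the arm holds its last target. There are 200 camera calls.

TASK

Clamp the cut of square tube in the bench bar clamp: stand it upright and square on the bar between the jaw and the screw pad and let go of it, then press the tab of the jaw's locking lever down and, holding it down, push the jaw up until the tube is nipped against the pad with a firm hand push, and let the lever come up again so that the jaw locks and keeps its grip. Use hand force only, since the tube's finished faces mark and the lever bends if forced, and leave the other things on the bench where they are.

Things in the scene. Friction and masses are not known exactly. Their poses are not given: they have to be found in the camera images.
- tube: Thin-walled aluminium square tube, 50 x 50 mm, wall 3, 60 tall, 120 g, standing on end on the bench left of the clamp, bore vertical. Origin: centre of its underside; z along the bore, x and y square to its sides. Fingers may grip it from above across any two facing sides at any force. A jaw force over 30 N marks it; it must stay held with over 7 N, so push with 10 to 15 N.
- bar_clamp: Clamp bolted to the bench. Origin on the bench under the bar's middle; y along the bar from the jaw's side to the screw head, z up. Flat serrated steel bar 30 mm wide (x), 370 long, its top (where the tube stands) 40 mm above the bench; 2 feet at its ends, 90 wide, 8 thick. Screw head at y = 129 to 173 mm, 96 high.
- screw_nose (a point): Nose of the fixed screw head (y = 129 mm in bar_clamp, 72 mm above the bench). A screw spindle with a round steel pad, 28 mm across, stands out from here to -y. The pad's face is 11 to 55 mm from this point, wherever the screw was left: this is not measured and must be seen or felt. The pad does not give when pushed.
- sliding_jaw (a joint): Travel of the sliding jaw in m: its face lies at y = this value - 0.020 in bar_clamp; grows to 0.095 towards the pad, starts at 0 to 0.020. With the lever's tab held down the jaw runs along the bar with about 2.5 N of friction; with the tab up it is locked and holds against a 30 N push.
- jaw_plate: Steel face plate of the sliding jaw, 34 mm wide, 14 thick, top 54 mm above the bar. Origin: on the bar's top, in the plane of its face, on the centre line; y points to the pad, z up. It travels with the jaw; all else on the jaw is lower than it.
- push_wall (a point): On the sliding jaw: middle of the flat upright rear wall of its housing, 92 mm behind the jaw's face and 37 mm above the bar's top; the wall is 36 mm wide and reaches from 26 to 48 mm above the bar. The lever's tab sticks out under it. A fingertip on the tab pushes the jaw by this wall; drawn up again it drags on the wall and the push may grow.
- lock_lever (a joint): Rocker lever that locks the jaw, angle in rad; its pin is in the housing, 18 mm ahead of the rear wall, 8 mm above the bar. 0: tab up, a spring makes the shoe at the front end bite on the bar. Grows as the tab is pressed down, which tips the shoe up: free from 0.03, hard stop at 0.26. Takes about 10 N at first, 14 N at the stop, on the tab's outer half.
- thumb_tab: Flat steel tab at the lever's rear end, 28 mm wide (x), 40 long (y), 5 thick. Origin: centre of its upper face, z square to that face, -y to its free end. At rest it slopes up to the free end by 0.30 rad, its centre 20 mm behind the housing's rear wall, 22.5 mm above the bar; fully pressed nearly level, 10 mm lower. Over 35 N bends it.
- spray_can: Spray can, 65 mm across, 190 mm tall, standing; to be left alone. Origin: centre of its underside.
- tape_roll: Roll of paper tape lying flat, 96 mm across, 24 mm high; to be left alone. Origin: centre of its underside.
- bushing: Dark steel bushing standing on end, 42 mm across, 30 mm high; to be left alone. Origin: centre of its underside.
There are look-alikes about, which are no part of the job. What is shaped like the tube but black or turquoise is not meant.

How it is judged:
By the outcome, as a careful person would: the job done as asked, in the order asked, and still so for the second after the job is handed in, with the robot touching nothing.
It also fails if it takes over 72 s, if anything falls off the work surface, if the arm or the gripper's body presses on something with over 40 N, if the wrist force passes 120 N, or if a joint passes its speed limit or range.

## Working session

There is one attempt and no reset: what is moved stays moved. The work goes in short steps, Python scripts to look and compute and a tool call to move; the robot and the scene stay as the last step left them, time stands still between calls to the robot, and variables do not carry over. Pictures are saved under pics/ and viewed, at most 10 in all, crops included, and the job is handed in when it is done.

Besides the shell and the picture viewer there is one more tool, called after ">>>" by a JSON object that holds its "method" and its "body", one argument or row to a line. apply_moves: Moves the arm, as the interface text tells. Its arguments: {"type":"object","properties":{"motion":{"type":"array","items":{"type":"object","properties":{"offset":{"type":"array","items":{"type":"number"}},"turn":{"type":"number"}}}},"claw":{"type":"number"}},"required":["motion"]}

```bash
mkdir -p pics; ls; cat > h.py <<'E'
import numpy as np, cv2
from scipy.spatial.transform import Rotation as R
from cell import ctrl
def cam(name):
    m=ctrl.camera_model(name); K=np.array(m["intrinsics"]); d=np.array(m["dist"])
    if name=="wrist":
        o=ctrl.get_obs(); T=np.eye(4); T[:3,:3]=R.from_quat(o["orientation"]).as_matrix(); T[:3,3]=o["position"]
        W=np.linalg.inv(T@np.array(m["tool_from_camera"]))
    else: W=np.array(m["camera_from_world"])
    return K,d,W
def unproj(c,uv,z):
    K,d,W=c; p=cv2.undistortPoints(np.array(uv,float).reshape(-1,1,2),K,d).reshape(-1,2)
    r=np.c_[p,np.ones(len(p))]@W[:3,:3]; o=-W[:3,:3].T@W[:3,3]
    return o+r*((z-o[2])/r[:,2])[:,None]
def proj(c,P):
    K,d,W=c; return cv2.projectPoints(np.array(P,float).reshape(-1,1,3),cv2.Rodrigues(W[:3,:3])[0],W[:3,3],K,d)[0].reshape(-1,2)
def snap(name,f):
    c=cam(name); im=ctrl.capture(name); cv2.imwrite(f"pics/{f}.png",im[:,:,::-1]); np.savez(f"pics/{f}.npz",K=c[0],d=c[1],W=c[2]); return c,im
def load(f):
    z=np.load(f"pics/{f}.npz"); return z["K"],z["d"],z["W"]
E
python3 - <<'E'
from h import *
for n in("top","scene"):
    c,_=snap(n,n+"0"); print(n,-c[2][:3,:3].T@c[2][:3,3])
print(ctrl.get_obs())
im=cv2.imread("pics/top0.png"); cv2.imwrite("pics/top0b.png",cv2.resize(im,(800,600),interpolation=cv2.INTER_CUBIC))
print(np.array(ctrl.camera_model("wrist")["tool_from_camera"]).round(3))
E
```

```text
pics
top [0.4570715  0.00357072 1.12581246]
scene [1.09530421 0.52216518 0.91415557]
{'t': 0.1, 'joint_positions': array([ 1.19187324e+00,  8.79239962e-02,  1.37214555e+00, -2.10095314e-05,
        1.68358926e+00, -1.03107476e-01]), 'joint_vel': array([ 0.00054579, -0.00159318, -0.00494592, -0.00039434,  0.00084485,
       -0.0008433 ]), 'effort': array([ 2.27722208e-03, -3.53018367e+01, -3.14217854e+01, -2.53257185e-04,
        8.01515562e-03,  2.51171218e-05]), 'position': array([0.14962803, 0.52878211, 0.2302112 ]), 'orientation': array([ 1.37472172e-01,  9.90505091e-01, -1.00571095e-03, -2.36446819e-04]), 'contact_force': array([-0.40324307,  0.67684082, -0.29250636]), 'moment': array([-0.0111117 ,  0.00504876,  0.01729552]), 'finger_force': 0.0, 'gripper_width': 1.0028778600037438}
[[-0.001 -0.951 -0.311  0.079]
 [ 1.    -0.001  0.    -0.001]
 [-0.    -0.311  0.951 -0.142]
 [ 0.     0.     0.     1.   ]]
```

View pics/top0b.png

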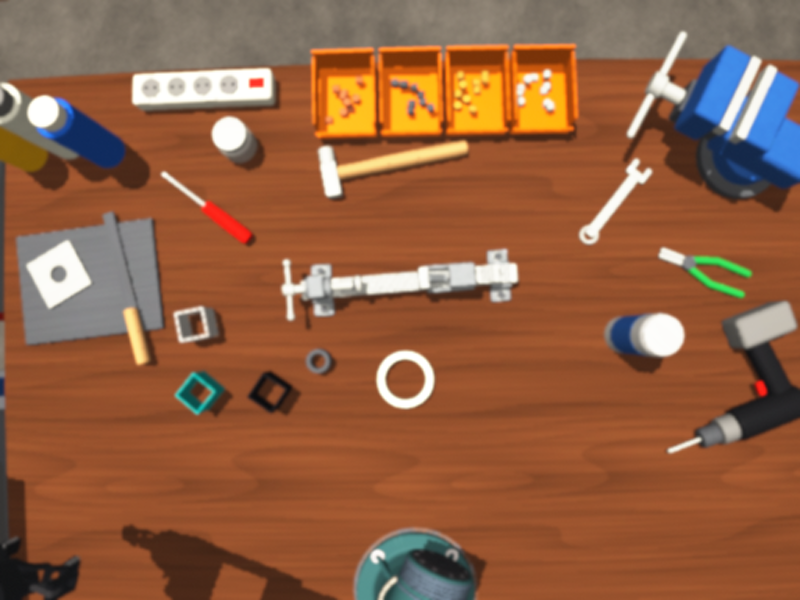

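View pics/scene0.png

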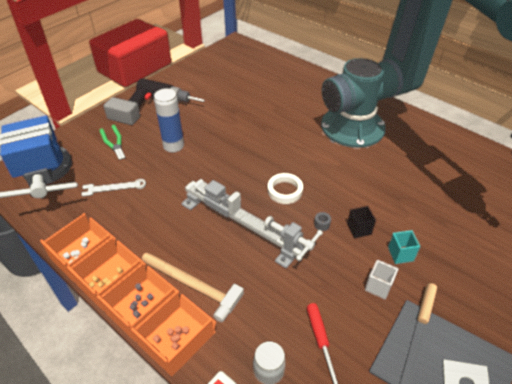

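The top view shows the bare tube at about (195,325) of 800x600. The clamp runs from its screw head at (318,287) to the jaw and tab at (440–510,275). Next I turn these into rough positions.

```bash
python3 - <<'E'
from h import *
c=load("top0"); s=512/800
def u(p,z): return unproj(c,[(p[0]*s,p[1]*s)],z)[0].round(4)
for z in(0,.06): print("tube",z,u((191,325),z))
print("feet",u((321,290),.0),u((500,275),.0)); 
print("bar",u((375,283),.04),u((415,279),.04),"plate",u((428,278),.094))
print("tape",u((405,380),.024),"bush",u((319,361),.03),"black",u((270,392),.06),"turq",u((199,393),.06))
o=ctrl.get_obs();print(R.from_quat(o["orientation"]).as_matrix().round(3))
E
```

```text
tube 0 [0.4774 0.3912 0.    ]
tube 0.06 [0.4763 0.3706 0.06  ]
feet [0.5348 0.1555 0.    ] [ 0.5545 -0.1633  0.    ]
bar [0.542  0.0571 0.04  ] [ 0.5473 -0.0116  0.04  ] plate [ 0.544 -0.032  0.094]
tape [0.3738 0.0093 0.024 ] bush [0.41   0.1572 0.03  ] black [0.3606 0.2369 0.06  ] turq [0.3608 0.3586 0.06  ]
[[-0.962  0.272 -0.001]
 [ 0.272  0.962 -0.002]
 [ 0.    -0.002 -1.   ]]
```

>>> {"method": "apply_moves", "body": {
  "motion": [
    {"offset": [-4.4, -0.45, 0], "turn": 0},
    {"offset": [-4.4, -0.45, 0], "turn": 0},
    {"offset": [-4.4, -0.45, 0], "turn": 0},
    {"offset": [-4.4, -0.45, 0], "turn": 0},
    {"offset": [-4.4, -0.45, 0], "turn": 0},
    {"offset": [-4.4, -0.45, 0], "turn": 0},
    {"offset": [-4.4, -0.45, 0], "turn": 0},
    {"offset": [-4.2, -0.4, 0], "turn": 0}
  ]
}}

```text
t: 0.9
position: [0.4784, 0.3986, 0.2306]
orientation: [0.138, 0.99, -0.0, -0.0]
contact_force: [-0.0, 0.0, 0.5]
gripper_width: 0.998
finger_force: 0.0
```

>>> {"method": "apply_moves", "body": {
  "motion": [
    {"offset": [0, 0, 0], "turn": 0.143},
    {"offset": [0, 0, 0], "turn": 0.143},
    {"offset": [0, 0, 0], "turn": 0.143},
    {"offset": [0, 0, 0], "turn": 0.143},
    {"offset": [0, 0, 0], "turn": 0.143},
    {"offset": [0, 0, 0], "turn": 0.143},
    {"offset": [0, 0, 0], "turn": 0.143},
    {"offset": [0, 0, 0], "turn": 0.143},
    {"offset": [0, 0, 0], "turn": 0.143},
    {"offset": [0, 0, 0], "turn": 0}
  ]
}}

```text
t: 1.9
position: [0.4767, 0.3996, 0.2305]
orientation: [0.704, 0.71, -0.001, -0.0]
contact_force: [0.8, -0.1, 0.8]
gripper_width: 1.004
finger_force: 0.0
```

```bash
python3 - <<'E'
from h import *
o=ctrl.get_obs();print(o["t"],o["position"],o["joint_positions"].round(2),R.from_quat(o["orientation"]).as_matrix().round(3))
snap("wrist","w1")
E
```

```text
1.9 [0.47666782 0.3996285  0.23054322] [0.61 0.25 1.19 0.   1.71 0.6 ] [[-0.008  1.    -0.001]
 [ 1.     0.008 -0.001]
 [-0.001 -0.001 -1.   ]]
```

View pics/w1.png

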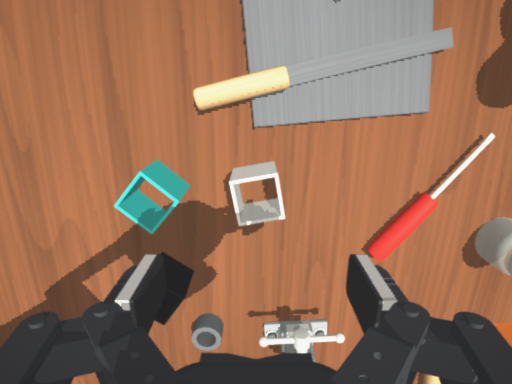

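The wrist view shows the bare tube at about (258,195), with its bright top rim from (230,181) to (285,222). I'll enlarge it to pick the rim corners.

```bash
python3 - <<'E'
from h import *
im=cv2.imread("pics/w1.png")[150:240,210:310]
cv2.imwrite("pics/w1c.png",cv2.resize(im,None,fx=6,fy=6,interpolation=cv2.INTER_CUBIC))
E
```

```text
(no output)
```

View pics/w1c.png

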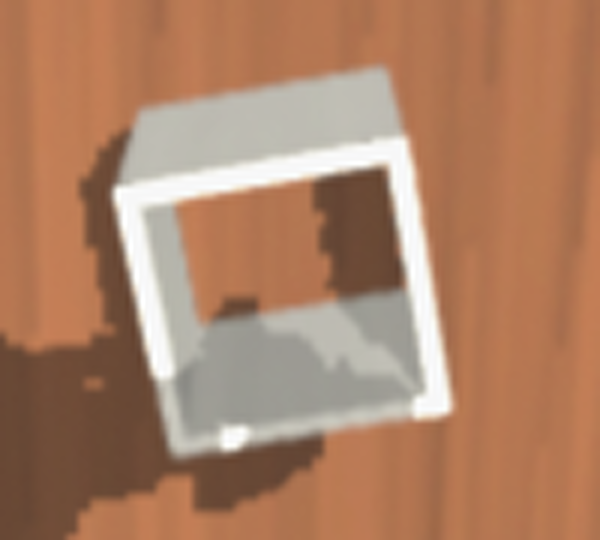

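The crop shows the rim corners clearly, at (116,188), (408,139), (452,411) and (176,457) in crop pixels.

```bash
python3 - <<'E'
from h import *
c=load("w1")
q=(np.array([(116,188),(408,139),(452,411),(176,457)])+.5)/6-.5+[210,150]
P=unproj(c,q,.06); print(P.round(4)); 
b=(np.array([(143,108),(386,68)])+.5)/6-.5+[210,150]; print(unproj(c,b,0).round(4))
for i in range(4):
    d=P[(i+1)%4]-P[i]; print(np.linalg.norm(d),np.degrees(np.arctan2(d[1],d[0])))
print(P.mean(0))
E
```

```text
[[0.4498 0.3913 0.06  ]
 [0.4992 0.4003 0.06  ]
 [0.5084 0.3509 0.06  ]
 [0.4596 0.3417 0.06  ]]
[[0.4504 0.3912 0.    ]
 [0.4987 0.3997 0.    ]]
0.05016104958606032 10.28116139383808
0.05017346516244346 -79.41532083192851
0.04966920410504505 -169.3143823904748
0.05052907663183802 101.1416892303646
[0.479231 0.371052 0.06    ]
```

>>> {"method": "apply_moves", "body": {
  "motion": [
    {"offset": [-4.6, 0.85, 0], "turn": 0},
    {"offset": [-4.6, 0.85, 0], "turn": 0},
    {"offset": [-4.6, 0.85, 0], "turn": 0},
    {"offset": [-4.6, 0.85, 0], "turn": 0},
    {"offset": [-4.6, 0.85, 0], "turn": 0},
    {"offset": [-4.6, 0.85, 0], "turn": 0},
    {"offset": [-4.6, 0.85, 0], "turn": 0},
    {"offset": [-4.6, 0.85, 0], "turn": -0.054},
    {"offset": [0, 0, 0], "turn": 0},
    {"offset": [0, 0, 0], "turn": 0}
  ]
}}

```text
t: 2.95
position: [0.5478, 0.0314, 0.231]
orientation: [0.685, 0.728, 0.0, -0.001]
contact_force: [0.3, 0.8, 0.7]
gripper_width: 0.999
finger_force: 0.0
```

```bash
python3 - <<'E'
from h import *
o=ctrl.get_obs();print(o["t"],o["position"],o["joint_positions"].round(2),R.from_quat(o["orientation"]).as_matrix().round(3))
c,im=snap("wrist","w2")
cv2.imwrite("pics/w2b.png",cv2.resize(cv2.imread("pics/w2.png"),(800,600),interpolation=cv2.INTER_CUBIC))
E
```

```text
2.95 [0.54777795 0.0314017  0.23096433] [-0.05  0.08  1.37  0.    1.68 -0.11] [[-0.061  0.998 -0.001]
 [ 0.998  0.061  0.001]
 [ 0.001 -0.001 -1.   ]]
```

View pics/w2b.png

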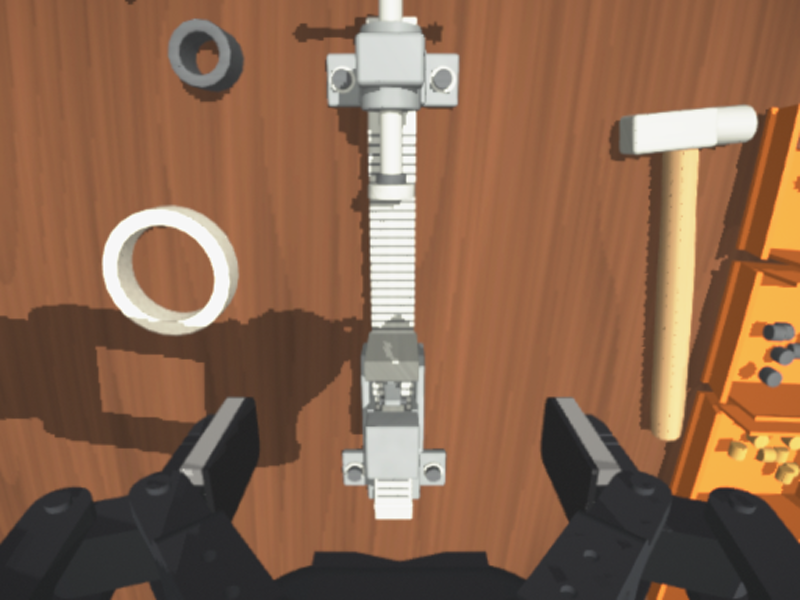

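The clamp lies along the image column. The pad face is at about (392,200), the jaw plate at about (392,330–380), and the tab at about (393,500). I'll enlarge the relevant strip.

```bash
python3 - <<'E'
from h import *
im=cv2.imread("pics/w2.png")
a=cv2.resize(im[10:135,200:300],None,fx=4.8,fy=4.8,interpolation=cv2.INTER_CUBIC)[:600]
b=cv2.resize(im[200:340,215:290],None,fx=4.28,fy=4.28,interpolation=cv2.INTER_CUBIC)
o=np.zeros((600,800,3),np.uint8); o[:a.shape[0],:480]=a[:,:480]; o[:599,480:800]=b[:599,:320]
cv2.imwrite("pics/w2c.png",o); print(a.shape,b.shape)
E
```

```text
(600, 480, 3) (599, 321, 3)
```

View pics/w2c.png

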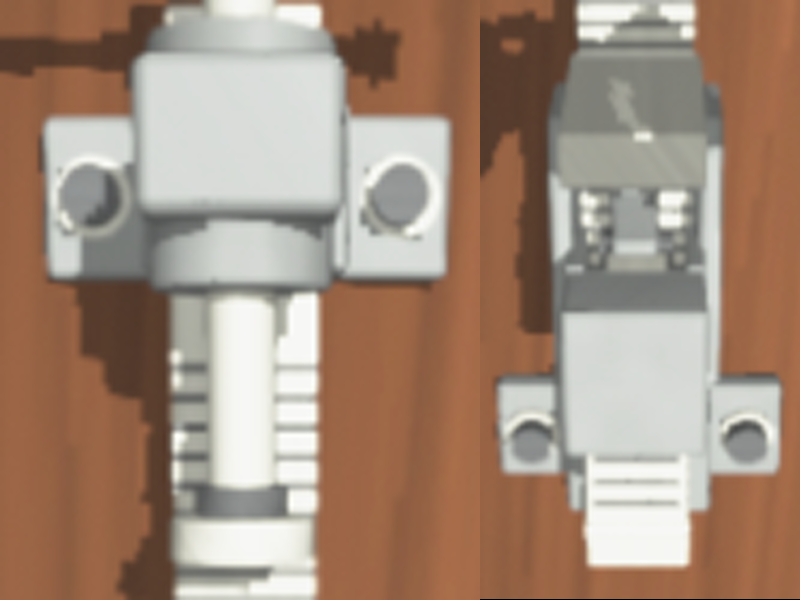

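The crop shows the pad face at row 570, the plate's front top edge at row 133, the housing's rear edge at row 455 and the tab end at row 565.

```bash
python3 - <<'E'
from h import *
c=load("w2")
A=lambda p,z:unproj(c,[((p[0]+.5)/4.8-.5+200,(p[1]+.5)/4.8-.5+10)],z)[0]
B=lambda p,z:unproj(c,[((p[0]-480+.5)/4.28-.5+215,(p[1]+.5)/4.28-.5+200)],z)[0]
bar=[A((172,400),.04),A((318,400),.04)]; print("bar",bar)
bp=[B((578,25),.04),B((695,25),.04)]; print("bar",bp)
m1=(bar[0]+bar[1])/2; m2=(bp[0]+bp[1])/2
f=[A((48,277),.008),A((447,275),.008),A((447,118),.008),A((45,118),.008)]; print("foot",np.mean(f,0))
g=[B((500,472),.008),B((780,470),.008)];print("jawfoot",g)
hd=[A((140,55),.096),A((340,55),.096),A((143,212),.096),A((340,212),.096)];print("head",np.mean(hd,0))
k=(np.mean(hd,0)+0)[:2]; 
gm=np.mean(g,0)[:2]; fm=np.mean(f,0)[:2]
u=(k-gm);u/=np.linalg.norm(u); print("dir",u,"yaw",np.arctan2(-u[0],u[1]), np.arctan2(-(m1-m2)[0],(m1-m2)[1]))
org=k-u*.151; print("org",org)
def cl(P): d=P[:2]-org; return d@np.array([u[1],-u[0]]),d@u
for n,P in dict(f0=f[0],f2=f[2],g=g[0],h0=hd[0],h2=hd[2],pad86=A((243,570),.086),pad72=A((243,570),.072),padw1=A((172,540),.072),padw2=A((314,540),.072),plateT=B((630,133),.094),plateTb=B((630,190),.094),plateB=B((636,50),.04),pl1=B((558,133),.094),pl2=B((703,133),.094),house=B((634,455),.088),h1=B((562,455),.088),h2=B((706,455),.088),tabend=B((638,565),.0684),t1=B((587,565),.0684),t2=B((690,565),.0684),bar1=bar[0],bar2=bar[1],b3=bp[0],b4=bp[1]).items(): print(n,np.round(cl(P),4))
E
```

```text
File "<stdin>", line 16
SyntaxError: keyword argument repeated: h2
```

```bash
python3 - <<'E'
from h import *
c=load("w2")
A=lambda p,z:unproj(c,[((p[0]+.5)/4.8-.5+200,(p[1]+.5)/4.8-.5+10)],z)[0]
B=lambda p,z:unproj(c,[((p[0]-480+.5)/4.28-.5+215,(p[1]+.5)/4.28-.5+200)],z)[0]
bar=[A((172,400),.04),A((318,400),.04)]
bp=[B((578,25),.04),B((695,25),.04)]
m1=(bar[0]+bar[1])/2; m2=(bp[0]+bp[1])/2
f=[A((48,277),.008),A((447,275),.008),A((447,118),.008),A((45,118),.008)]
g=[B((500,472),.008),B((780,470),.008)]
hd=[A((140,55),.096),A((340,55),.096),A((143,212),.096),A((340,212),.096)]
k=np.mean(hd,0)[:2]; gm=np.mean(g,0)[:2]
u=(k-gm);u/=np.linalg.norm(u); print("yaw",np.arctan2(-u[0],u[1]), np.arctan2(-(m1-m2)[0],(m1-m2)[1]))
org=k-u*.151; print("org",org,"foot",np.mean(f,0),"m",m1,m2)
def cl(P): d=P[:2]-org; return d@np.array([u[1],-u[0]]),d@u
for n,P in dict(f0=f[0],f2=f[2],g=g[0],g1=g[1],h0=hd[0],h2=hd[2],pad86=A((243,570),.086),pad72=A((243,570),.072),padw1=A((172,540),.072),padw2=A((314,540),.072),plateT=B((630,133),.094),plateTb=B((630,190),.094),plateB=B((636,50),.04),pl1=B((558,133),.094),pl2=B((703,133),.094),house=B((634,455),.088),hs1=B((562,455),.088),hs2=B((706,455),.088),t1=B((587,565),.0684),t2=B((690,565),.0684),bar1=bar[0],bar2=bar[1],b3=bp[0],b4=bp[1]).items(): print(n,np.round(cl(P),4))
E
```

```text
yaw 0.05950040176444864 0.06096900701260827
org [0.54508873 0.00123921] foot [0.53583954 0.15239866 0.008     ] m [0.53840585 0.109017   0.04      ] [ 0.54571091 -0.01065052  0.04      ]
f0 [-0.0449  0.1347]
f2 [0.0437 0.1679]
g [-0.0452 -0.177 ]
g1 [ 0.0452 -0.1761]
h0 [-0.0166  0.1632]
h2 [-0.0165  0.1388]
pad86 [-0.      0.0777]
pad72 [-0.0003  0.0762]
padw1 [-0.014   0.0819]
padw2 [0.0135 0.082 ]
plateT [-0.0008 -0.0181]
plateTb [-0.0009 -0.0322]
plateB [-0.0002 -0.0189]
pl1 [-0.017  -0.0181]
pl2 [ 0.0155 -0.0181]
house [-0.0004 -0.1091]
hs1 [-0.0185 -0.1092]
hs2 [ 0.0176 -0.1091]
t1 [-0.014 -0.161]
t2 [ 0.0146 -0.1609]
bar1 [-0.0155  0.108 ]
bar2 [0.015 0.108]
b3 [-0.0153 -0.0119]
b4 [ 0.0151 -0.0119]
```

>>> {"method": "apply_moves", "body": {
  "motion": [
    {"offset": [4.3, -0.6, 0], "turn": 0},
    {"offset": [4.3, -0.6, 0], "turn": 0},
    {"offset": [4.3, -0.6, 0], "turn": 0},
    {"offset": [4.3, -0.6, 0], "turn": 0},
    {"offset": [4.3, -0.6, 0], "turn": 0},
    {"offset": [4.3, -0.6, 0], "turn": 0},
    {"offset": [4.3, -0.6, 0], "turn": 0},
    {"offset": [4.2, -0.57, 0], "turn": 0},
    {"offset": [0, 0, 0], "turn": -0.122},
    {"offset": [0, 0, 0], "turn": 0}
  ]
}}

```text
t: 4.0
position: [0.4769, 0.3746, 0.231]
orientation: [0.637, 0.771, -0.0, -0.0]
contact_force: [-1.1, -0.0, 0.8]
gripper_width: 0.996
finger_force: 0.0
```

>>> {"method": "apply_moves", "body": {
  "motion": [
    {"offset": [0, 0, 4], "turn": 0},
    {"offset": [0, 0, 4], "turn": 0},
    {"offset": [0, 0, 4], "turn": 0},
    {"offset": [0, 0, 0], "turn": 0},
    {"offset": [0, 0, 0], "turn": 0}
  ]
}}

```text
t: 4.5
position: [0.4785, 0.3716, 0.1115]
orientation: [0.639, 0.769, -0.001, -0.0]
contact_force: [0.3, 0.5, 0.1]
gripper_width: 0.997
finger_force: 0.0
```

```bash
cat >> h.py <<'E'
def togo(x,y,yaw,z=None):
    "offset in tool axes (cm) to world target; yaw = angle of tool y from world +x"
    o=ctrl.get_obs(); M=R.from_quat(o["orientation"]).as_matrix(); p=o["position"]
    d=np.array([x,y,p[2] if z is None else z])-p
    print("t",o["t"],"pos",p.round(4),"off cm",(M.T@d*100).round(2),"turn",round(np.arctan2(M[1,1],M[0,1])-yaw,4),"F",o["contact_force"].round(1),"tilt",M[:2,2].round(4))
E
python3 -c "
from h import *
togo(.4792,.3711,.183,.025)"
```

```text
t 4.5 pos [0.4785 0.3716 0.1115] off cm [-0.06  0.07  8.65] turn 0.0001 F [0.3 0.5 0.1] tilt [-0.0011 -0.0006]
```

>>> {"method": "apply_moves", "body": {
  "motion": [
    {"offset": [-0.06, 0.07, 2.9], "turn": 0},
    {"offset": [0, 0, 2.9], "turn": 0},
    {"offset": [0, 0, 2.8], "turn": 0},
    {"offset": [0, 0, 0], "turn": 0},
    {"offset": [0, 0, 0], "turn": 0}
  ]
}}

```text
t: 5.0
position: [0.4813, 0.3722, 0.0282]
orientation: [0.639, 0.769, 0.002, 0.001]
contact_force: [-0.7, -0.5, -0.6]
gripper_width: 1.0
finger_force: 0.0
```

>>> {"method": "apply_moves", "body": {
  "claw": 0,
  "motion": [
    {"offset": [0, 0, 0], "turn": 0},
    {"offset": [0, 0, 0], "turn": 0},
    {"offset": [0, 0, 0], "turn": 0},
    {"offset": [0, 0, 0], "turn": 0},
    {"offset": [0, 0, 0], "turn": 0},
    {"offset": [0, 0, 0], "turn": 0},
    {"offset": [0, 0, 0], "turn": 0},
    {"offset": [0, 0, 0], "turn": 0}
  ]
}}

```text
t: 5.8
position: [0.4811, 0.3722, 0.028]
orientation: [0.639, 0.769, 0.002, 0.001]
contact_force: [-0.2, 0.1, 6.4]
gripper_width: 0.575
finger_force: 63.6
```

```bash
python3 -c "
from h import *
togo(.4792,.3711,.183,.025); o=ctrl.get_obs(); print(o['gripper_width'],o['finger_force'])"
```

```text
t 5.8 pos [0.4811 0.3722 0.028 ] off cm [-0.07 -0.21  0.3 ] turn 0.0009 F [-0.2  0.1  6.4] tilt [0.0037 0.0026]
0.5749575812562501 63.559924364089966
```

>>> {"method": "apply_moves", "body": {
  "motion": [
    {"offset": [0, 0, -2], "turn": 0},
    {"offset": [0, 0, -4], "turn": 0},
    {"offset": [0, 0, -4], "turn": 0},
    {"offset": [0, 0, -4], "turn": 0},
    {"offset": [0, 0, 0], "turn": 0.122},
    {"offset": [0, 0, 0], "turn": 0}
  ]
}}

```text
t: 6.4
position: [0.4804, 0.3717, 0.1676]
orientation: [0.685, 0.729, 0.002, 0.001]
contact_force: [-0.1, 0.5, -2.1]
gripper_width: 0.572
finger_force: 62.7
```

```bash
python3 -c "
from h import *
togo(.5427,.0411,.060); o=ctrl.get_obs(); print(o['gripper_width'],o['finger_force'])"
```

```text
t 6.4 pos [0.4804 0.3717 0.1676] off cm [-33.38   4.16  -0.05] turn 0.0021 F [-0.1  0.5 -2.1] tilt [0.0034 0.0021]
0.5720001943104722 62.7469003200531
```

>>> {"method": "apply_moves", "body": {
  "motion": [
    {"offset": [-3, 0.4, 0], "turn": 0},
    {"offset": [-4.2, 0.53, 0], "turn": 0},
    {"offset": [-4.2, 0.53, 0], "turn": 0},
    {"offset": [-4.2, 0.53, 0], "turn": 0},
    {"offset": [-4.2, 0.53, 0], "turn": 0},
    {"offset": [-4.2, 0.53, 0], "turn": 0},
    {"offset": [-4.2, 0.53, 0], "turn": 0},
    {"offset": [-3.2, 0.38, 0], "turn": 0},
    {"offset": [-2, 0.2, 0], "turn": 0},
    {"offset": [0, 0, 0], "turn": 0}
  ]
}}

```text
t: 7.4
position: [0.5412, 0.0377, 0.1633]
orientation: [0.686, 0.728, -0.002, -0.001]
contact_force: [-0.6, 0.8, -1.1]
gripper_width: 0.575
finger_force: 62.7
```

>>> {"method": "apply_moves", "body": {
  "motion": [
    {"offset": [0, 0, 0], "turn": 0},
    {"offset": [0, 0, 0], "turn": 0}
  ]
}}

```text
t: 7.6
position: [0.5413, 0.0414, 0.1644]
orientation: [0.684, 0.729, -0.0, -0.001]
contact_force: [0.1, 0.7, -0.9]
gripper_width: 0.576
finger_force: 62.7
```

```bash
python3 -c "
from h import *
togo(.5427,.0411,.060,.068)
snap('wrist','w3')"
```

```text
t 7.6 pos [0.5413 0.0414 0.1644] off cm [-0.05  0.15  9.64] turn 0.0039 F [ 0.1  0.7 -0.9] tilt [-0.0018  0.0007]
```

View pics/w3.png

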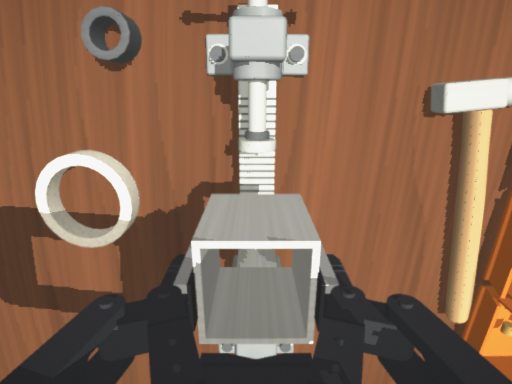

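The tube is held square: its rim spans columns 194 to 317, centred on the bar at column 257. Now I lower it.

>>> {"method": "apply_moves", "body": {
  "motion": [
    {"offset": [-0.05, 0.12, 3], "turn": 0.004},
    {"offset": [0, 0, 3], "turn": 0},
    {"offset": [0, 0, 2.2], "turn": 0},
    {"offset": [0, 0, 0.5], "turn": 0},
    {"offset": [0, 0, 0], "turn": 0},
    {"offset": [0, 0, 0], "turn": 0}
  ]
}}

```text
t: 8.25
position: [0.5442, 0.0405, 0.0798]
orientation: [0.686, 0.728, 0.001, 0.001]
contact_force: [-0.2, 0.1, -1.2]
gripper_width: 0.574
finger_force: 62.7
```

```bash
python3 -c "
from h import *
togo(.5427,.0411,.060,.068)"
```

```text
t 8.25 pos [0.5442 0.0405 0.0798] off cm [ 0.07 -0.15  1.18] turn -0.001 F [-0.2  0.1 -1.2] tilt [0.0027 0.    ]
```

>>> {"method": "apply_moves", "body": {
  "motion": [
    {"offset": [0.05, -0.12, 0.5], "turn": 0},
    {"offset": [0, 0, 0.2], "turn": 0},
    {"offset": [0, 0, 0.2], "turn": 0},
    {"offset": [0, 0, 0], "turn": 0}
  ]
}}

```text
t: 8.65
position: [0.5418, 0.0404, 0.0692]
orientation: [0.686, 0.727, -0.0, -0.0]
contact_force: [0.4, 0.8, -0.8]
gripper_width: 0.575
finger_force: 62.7
```

>>> {"method": "apply_moves", "body": {
  "motion": [
    {"offset": [0, 0, 0.1], "turn": 0},
    {"offset": [0, 0, 0.1], "turn": 0},
    {"offset": [0, 0, 0], "turn": 0}
  ]
}}

```text
t: 8.95
position: [0.5422, 0.0404, 0.068]
orientation: [0.686, 0.727, 0.0, 0.0]
contact_force: [-1.4, 0.3, 2.5]
gripper_width: 0.576
finger_force: 63.1
```

>>> {"method": "apply_moves", "body": {
  "motion": [
    {"offset": [0, 0, 0.05], "turn": 0},
    {"offset": [0, 0, 0], "turn": 0}
  ]
}}

```text
t: 9.15
position: [0.5422, 0.0404, 0.068]
orientation: [0.686, 0.727, 0.0, 0.0]
contact_force: [-3.2, -1.2, 5.3]
gripper_width: 0.572
finger_force: 63.4
```

>>> {"method": "apply_moves", "body": {
  "claw": 0.9,
  "motion": [
    {"offset": [0, 0, 0], "turn": 0},
    {"offset": [0, 0, 0], "turn": 0},
    {"offset": [0, 0, 0], "turn": 0},
    {"offset": [0, 0, 0], "turn": 0},
    {"offset": [0, 0, 0], "turn": 0},
    {"offset": [0, 0, 0], "turn": 0}
  ]
}}

```text
t: 9.75
position: [0.542, 0.0405, 0.0667]
orientation: [0.686, 0.727, -0.0, -0.0]
contact_force: [-0.4, 0.8, 0.2]
gripper_width: 0.9
finger_force: 0.0
```

>>> {"method": "apply_moves", "body": {
  "motion": [
    {"offset": [0, 0, -3], "turn": 0},
    {"offset": [0, 0, -4], "turn": 0},
    {"offset": [0, 0, -4], "turn": 0},
    {"offset": [0, 0, -4], "turn": 0},
    {"offset": [0, 0, 0], "turn": 0},
    {"offset": [0, 0, 0], "turn": 0},
    {"offset": [0, 0, 0], "turn": 0}
  ]
}}

```text
t: 10.45
position: [0.5412, 0.0405, 0.2152]
orientation: [0.686, 0.727, -0.001, -0.001]
contact_force: [-0.6, -0.5, -0.1]
gripper_width: 0.903
finger_force: 0.0
```

```bash
python3 -c "
from h import *
togo(.5427,.0411,.060,.068)
snap('wrist','w4')
cv2.imwrite('pics/w4b.png',cv2.resize(cv2.imread('pics/w4.png')[:380,150:370],None,fx=1.55,fy=1.55,interpolation=cv2.INTER_CUBIC))"
```

```text
t 10.45 pos [0.5412 0.0405 0.2152] off cm [ 0.05  0.19 14.72] turn -0.002 F [-0.6 -0.5 -0.1] tilt [-0.0028  0.0002]
```

View pics/w4b.png

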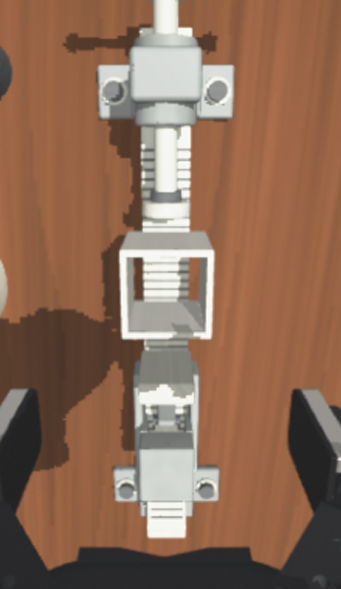

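The tube stands upright and square on the bar, at (166,285) of the crop, clear of both the pad and the jaw. Next I shut the gripper and go above the tab.

>>> {"method": "apply_moves", "body": {
  "claw": 0,
  "motion": [
    {"offset": [-3, 0.05, 0], "turn": 0},
    {"offset": [-4, 0.05, 0], "turn": 0},
    {"offset": [-4, 0.05, 0], "turn": 0},
    {"offset": [-4, 0.05, 0], "turn": 0},
    {"offset": [-2, 0, 0], "turn": 0},
    {"offset": [0, 0, 2], "turn": 0},
    {"offset": [0, 0, 4], "turn": 0},
    {"offset": [0, 0, 4], "turn": 0},
    {"offset": [0, 0, 0], "turn": 0},
    {"offset": [0, 0, 0], "turn": 0}
  ]
}}

```text
t: 11.5
position: [0.5528, -0.1288, 0.1153]
orientation: [0.686, 0.727, -0.001, -0.002]
contact_force: [-0.1, -0.5, 1.2]
gripper_width: -0.004
finger_force: 0.0
```

```bash
python3 -c "
from h import *
togo(.5528,-.1286,.060,.080)
c=load('w4'); print(unproj(c,[(150+167/1.55,537.5/1.55)]*2,.0684), unproj(c,[(150+167/1.55,537.5/1.55)],.082))
c=load('w2'); print('w2',unproj(c,[(251.5,331.8)],.0684), unproj(c,[(251.5,331.8)],.082))"
```

```text
t 11.5 pos [ 0.5528 -0.1288  0.1153] off cm [0.01 0.01 3.53] turn -0.002 F [-0.1 -0.5  1.2] tilt [-0.0039  0.0014]
[[ 0.55512531 -0.15803637  0.0684    ]
 [ 0.55512531 -0.15803637  0.0684    ]] [[ 0.55429065 -0.14498595  0.082     ]]
w2 [[ 0.55479663 -0.15968314  0.0684    ]] [[ 0.55428759 -0.14764794  0.082     ]]
```

>>> {"method": "apply_moves", "body": {
  "motion": [
    {"offset": [0, 0, 2], "turn": 0},
    {"offset": [0, 0, 1], "turn": 0},
    {"offset": [0, 0, 0], "turn": 0},
    {"offset": [0, 0, 0], "turn": 0}
  ]
}}

```text
t: 11.9
position: [0.5546, -0.1293, 0.0882]
orientation: [0.686, 0.727, 0.0, 0.001]
contact_force: [-0.3, 1.3, 0.1]
gripper_width: -0.0
finger_force: 0.0
```

>>> {"method": "apply_moves", "body": {
  "motion": [
    {"offset": [0, 0, 0.3], "turn": 0},
    {"offset": [0, 0, 0.3], "turn": 0},
    {"offset": [0, 0, 0], "turn": 0}
  ]
}}

```text
t: 12.2
position: [0.5537, -0.1291, 0.0807]
orientation: [0.686, 0.727, -0.0, -0.0]
contact_force: [0.2, -0.4, -0.7]
gripper_width: -0.002
finger_force: 0.0
```

>>> {"method": "apply_moves", "body": {
  "motion": [
    {"offset": [0, 0, 0.3], "turn": 0},
    {"offset": [0, 0, 0.3], "turn": 0},
    {"offset": [0, 0, 0], "turn": 0}
  ]
}}

```text
t: 12.5
position: [0.5534, -0.129, 0.0741]
orientation: [0.686, 0.727, -0.0, -0.001]
contact_force: [0.3, -0.1, -0.5]
gripper_width: -0.001
finger_force: 0.0
```

>>> {"method": "apply_moves", "body": {
  "motion": [
    {"offset": [0, 0, 0.3], "turn": 0},
    {"offset": [0, 0, 0.3], "turn": 0},
    {"offset": [0, 0, 0], "turn": 0}
  ]
}}

```text
t: 12.8
position: [0.5534, -0.129, 0.0681]
orientation: [0.686, 0.727, -0.0, -0.001]
contact_force: [-0.3, 0.0, -0.1]
gripper_width: -0.001
finger_force: 0.0
```

>>> {"method": "apply_moves", "body": {
  "motion": [
    {"offset": [0, 0, 0.2], "turn": 0},
    {"offset": [0, 0, 0], "turn": 0}
  ]
}}

```text
t: 13.0
position: [0.5537, -0.1291, 0.0665]
orientation: [0.686, 0.727, -0.0, -0.0]
contact_force: [-0.2, 0.5, 0.1]
gripper_width: 0.0
finger_force: 0.0
```

>>> {"method": "apply_moves", "body": {
  "motion": [
    {"offset": [0, 0, 0.2], "turn": 0},
    {"offset": [0, 0, 0], "turn": 0}
  ]
}}

```text
t: 13.2
position: [0.5541, -0.1293, 0.0653]
orientation: [0.686, 0.727, 0.0, 0.0]
contact_force: [-0.6, -0.3, 1.8]
gripper_width: 0.003
finger_force: 0.8
```

>>> {"method": "apply_moves", "body": {
  "motion": [
    {"offset": [0, 0, 0.2], "turn": 0},
    {"offset": [0, 0, 0], "turn": 0}
  ]
}}

```text
t: 13.4
position: [0.5543, -0.1297, 0.0643]
orientation: [0.686, 0.727, 0.0, 0.001]
contact_force: [-1.9, -0.1, 6.4]
gripper_width: 0.001
finger_force: 3.1
```

>>> {"method": "apply_moves", "body": {
  "motion": [
    {"offset": [0, 0, 0.2], "turn": 0},
    {"offset": [0, 0, 0], "turn": 0}
  ]
}}

```text
t: 13.6
position: [0.5544, -0.1301, 0.0631]
orientation: [0.686, 0.727, -0.0, 0.001]
contact_force: [-3.3, -1.3, 9.8]
gripper_width: -0.001
finger_force: 4.7
```

>>> {"method": "apply_moves", "body": {
  "motion": [
    {"offset": [0, -0.1, 0.25], "turn": 0},
    {"offset": [0, 0, 0.25], "turn": 0},
    {"offset": [0, 0, 0], "turn": 0}
  ]
}}

```text
t: 13.9
position: [0.5544, -0.131, 0.0589]
orientation: [0.686, 0.727, 0.0, 0.003]
contact_force: [-1.7, -2.1, 11.3]
gripper_width: -0.003
finger_force: 5.2
```

>>> {"method": "apply_moves", "body": {
  "motion": [
    {"offset": [0, 0, 0.2], "turn": 0},
    {"offset": [0, 0, 0.1], "turn": 0},
    {"offset": [0, 0, 0], "turn": 0}
  ]
}}

```text
t: 14.2
position: [0.5544, -0.1312, 0.0562]
orientation: [0.686, 0.727, 0.0, 0.003]
contact_force: [-2.3, -1.9, 10.8]
gripper_width: -0.0
finger_force: 5.5
```

>>> {"method": "apply_moves", "body": {
  "motion": [
    {"offset": [0.3, 0, 0], "turn": 0},
    {"offset": [0.3, 0, 0], "turn": 0},
    {"offset": [0.3, 0, 0], "turn": 0},
    {"offset": [0, 0, 0], "turn": 0}
  ]
}}

```text
t: 14.6
position: [0.5538, -0.1216, 0.0563]
orientation: [0.686, 0.727, 0.0, 0.003]
contact_force: [-2.2, -0.6, 11.1]
gripper_width: -0.001
finger_force: 5.5
```

>>> {"method": "apply_moves", "body": {
  "motion": [
    {"offset": [0.3, 0, 0], "turn": 0},
    {"offset": [0.3, 0, 0], "turn": 0},
    {"offset": [0.2, 0, 0], "turn": 0},
    {"offset": [0, 0, 0], "turn": 0}
  ]
}}

```text
t: 15.0
position: [0.5534, -0.1137, 0.0563]
orientation: [0.686, 0.727, 0.0, 0.003]
contact_force: [-2.1, -1.2, 10.6]
gripper_width: -0.0
finger_force: 5.5
```

>>> {"method": "apply_moves", "body": {
  "motion": [
    {"offset": [0.3, 0, 0], "turn": 0},
    {"offset": [0.3, 0, 0], "turn": 0},
    {"offset": [0.3, 0, 0], "turn": 0},
    {"offset": [0.3, 0, 0], "turn": 0},
    {"offset": [0, 0, 0], "turn": 0}
  ]
}}

```text
t: 15.5
position: [0.5526, -0.1015, 0.0562]
orientation: [0.686, 0.727, 0.0, 0.003]
contact_force: [-3.3, -1.1, 11.8]
gripper_width: -0.002
finger_force: 5.5
```

>>> {"method": "apply_moves", "body": {
  "motion": [
    {"offset": [0.3, 0, 0], "turn": 0},
    {"offset": [0.3, 0, 0], "turn": 0},
    {"offset": [0.2, 0, 0], "turn": 0},
    {"offset": [0, 0, 0], "turn": 0}
  ]
}}

```text
t: 15.9
position: [0.5522, -0.0939, 0.0563]
orientation: [0.686, 0.727, 0.0, 0.003]
contact_force: [-3.0, -2.4, 11.6]
gripper_width: 0.0
finger_force: 5.5
```

```bash
python3 -c "
from h import *
togo(.5451-.0595*-.1,.0012-.0998,.060)
snap('wrist','w5')
cv2.imwrite('pics/w5b.png',cv2.resize(cv2.imread('pics/w5.png'),None,fx=1.5,fy=1.5,interpolation=cv2.INTER_CUBIC))"
```

```text
t 15.9 pos [ 0.5522 -0.0939  0.0563] off cm [-0.46 -0.14  0.  ] turn -0.002 F [-3.  -2.4 11.6] tilt [ 0.0044 -0.0039]
```

View pics/w5b.png

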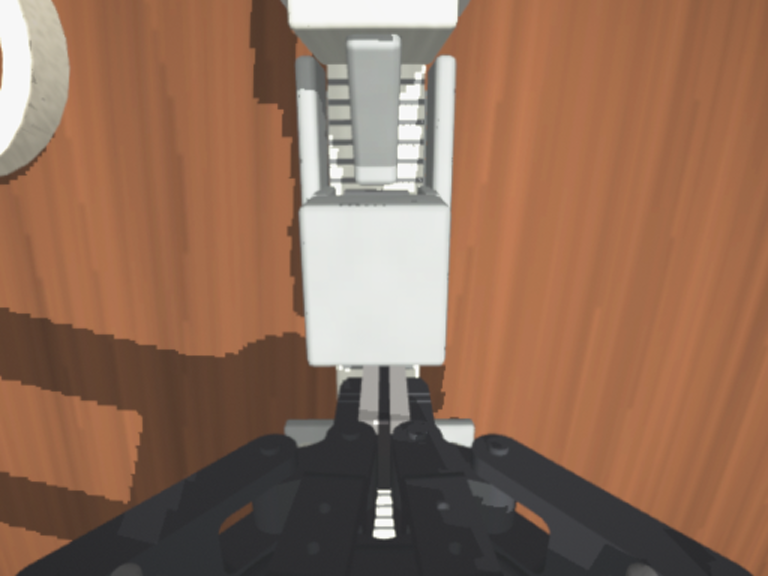

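The housing's rear edge is at row 362 and the fingertip stands close behind it. I'll compute the jaw travel.

```bash
python3 -c "
from h import *
c=load('w5'); org=np.array([.54509,.00124]);u=np.array([-.0595,.9982])
for p,z in(((376,363),.088),((376,28),.094)):
  P=unproj(c,[((p[0]+.5)/1.5-.5,(p[1]+.5)/1.5-.5)],z)[0]; print(P,(P[:2]-org)@u)
print((ctrl.get_obs()['position'][:2]-org)@u)"
```

```text
[ 0.54904238 -0.06994093  0.088     ] -0.07128797380392833
[0.54510831 0.00585099 0.094     ] 0.0046016050436731215
-0.09538333401673171
```

>>> {"method": "apply_moves", "body": {
  "motion": [
    {"offset": [0.2, 0, 0], "turn": 0},
    {"offset": [0.2, 0, 0], "turn": 0},
    {"offset": [0.1, 0, 0], "turn": 0},
    {"offset": [0, 0, 0], "turn": 0}
  ]
}}

```text
t: 16.35
position: [0.5519, -0.0891, 0.0562]
orientation: [0.686, 0.727, 0.0, 0.003]
contact_force: [-2.9, -2.8, 10.9]
gripper_width: -0.001
finger_force: 5.5
```

>>> {"method": "apply_moves", "body": {
  "motion": [
    {"offset": [0.15, 0, 0], "turn": 0},
    {"offset": [0.15, 0, 0], "turn": 0},
    {"offset": [0, 0, 0], "turn": 0}
  ]
}}

```text
t: 16.65
position: [0.5517, -0.0861, 0.0562]
orientation: [0.686, 0.727, 0.0, 0.003]
contact_force: [-2.7, -3.3, 11.5]
gripper_width: -0.002
finger_force: 5.5
```

>>> {"method": "apply_moves", "body": {
  "motion": [
    {"offset": [0.15, 0, 0], "turn": 0},
    {"offset": [0.15, 0, 0], "turn": 0},
    {"offset": [0, 0, 0], "turn": 0}
  ]
}}

```text
t: 16.95
position: [0.5517, -0.084, 0.0565]
orientation: [0.686, 0.727, -0.001, 0.004]
contact_force: [-2.7, -4.9, 11.9]
gripper_width: -0.001
finger_force: 5.6
```

>>> {"method": "apply_moves", "body": {
  "motion": [
    {"offset": [0.15, 0, 0], "turn": 0},
    {"offset": [0.15, 0, 0], "turn": 0},
    {"offset": [0, 0, 0], "turn": 0}
  ]
}}

```text
t: 17.25
position: [0.5523, -0.0814, 0.057]
orientation: [0.686, 0.727, -0.0, 0.005]
contact_force: [-2.2, -5.8, 12.6]
gripper_width: 0.003
finger_force: 5.8
```

>>> {"method": "apply_moves", "body": {
  "motion": [
    {"offset": [0.15, 0, 0], "turn": 0},
    {"offset": [0.15, 0, 0], "turn": 0},
    {"offset": [0, 0, 0], "turn": 0}
  ]
}}

```text
t: 17.55
position: [0.5527, -0.0785, 0.0575]
orientation: [0.686, 0.727, 0.0, 0.005]
contact_force: [-1.3, -6.7, 13.0]
gripper_width: 0.001
finger_force: 6.0
```

>>> {"method": "apply_moves", "body": {
  "motion": [
    {"offset": [0.15, 0, 0], "turn": 0},
    {"offset": [0.15, 0, 0], "turn": 0},
    {"offset": [0, 0, 0], "turn": 0}
  ]
}}

```text
t: 17.85
position: [0.5529, -0.0757, 0.0579]
orientation: [0.686, 0.727, 0.001, 0.006]
contact_force: [-1.5, -6.0, 13.0]
gripper_width: 0.0
finger_force: 6.3
```

>>> {"method": "apply_moves", "body": {
  "motion": [
    {"offset": [0.15, 0, 0.05], "turn": 0},
    {"offset": [0.15, 0, 0.05], "turn": 0},
    {"offset": [0, 0, 0], "turn": 0}
  ]
}}

```text
t: 18.15
position: [0.5532, -0.0729, 0.0573]
orientation: [0.686, 0.727, 0.001, 0.006]
contact_force: [-1.7, -6.1, 15.3]
gripper_width: -0.002
finger_force: 6.8
```

>>> {"method": "apply_moves", "body": {
  "motion": [
    {"offset": [0.1, 0, 0.05], "turn": 0},
    {"offset": [0, 0, 0], "turn": 0}
  ]
}}

```text
t: 18.35
position: [0.5532, -0.0726, 0.0572]
orientation: [0.686, 0.727, 0.0, 0.007]
contact_force: [-1.1, -7.6, 15.5]
gripper_width: -0.001
finger_force: 8.6
```

>>> {"method": "apply_moves", "body": {
  "motion": [
    {"offset": [0.1, 0, 0], "turn": 0},
    {"offset": [0, 0, 0], "turn": 0}
  ]
}}

```text
t: 18.55
position: [0.5532, -0.0726, 0.0572]
orientation: [0.687, 0.727, -0.0, 0.008]
contact_force: [-0.9, -10.4, 16.2]
gripper_width: 0.002
finger_force: 10.3
```

>>> {"method": "apply_moves", "body": {
  "motion": [
    {"offset": [0.1, 0, 0], "turn": 0},
    {"offset": [0, 0, 0], "turn": 0},
    {"offset": [0, 0, 0], "turn": 0}
  ]
}}

```text
t: 18.85
position: [0.5532, -0.0726, 0.0572]
orientation: [0.687, 0.727, -0.001, 0.008]
contact_force: [-1.0, -12.2, 14.8]
gripper_width: 0.002
finger_force: 11.9
```

>>> {"method": "apply_moves", "body": {
  "motion": [
    {"offset": [0, 0, -0.15], "turn": 0},
    {"offset": [0, 0, 0], "turn": 0}
  ]
}}

```text
t: 19.05
position: [0.5531, -0.0726, 0.0574]
orientation: [0.687, 0.727, -0.001, 0.008]
contact_force: [2.7, -12.1, 9.2]
gripper_width: -0.001
finger_force: 12.5
```

>>> {"method": "apply_moves", "body": {
  "motion": [
    {"offset": [0, 0, -0.1], "turn": 0},
    {"offset": [0, 0, 0], "turn": 0}
  ]
}}

```text
t: 19.25
position: [0.5531, -0.0726, 0.0576]
orientation: [0.687, 0.727, -0.001, 0.008]
contact_force: [3.5, -13.1, 7.4]
gripper_width: -0.003
finger_force: 13.3
```

>>> {"method": "apply_moves", "body": {
  "motion": [
    {"offset": [0, 0, -0.15], "turn": 0},
    {"offset": [0, 0, 0], "turn": 0}
  ]
}}

```text
t: 19.45
position: [0.5529, -0.0725, 0.0583]
orientation: [0.687, 0.727, -0.001, 0.008]
contact_force: [4.2, -14.3, 3.2]
gripper_width: 0.006
finger_force: 15.4
```

>>> {"method": "apply_moves", "body": {
  "motion": [
    {"offset": [-0.02, 0, -0.15], "turn": 0},
    {"offset": [0, 0, 0], "turn": 0}
  ]
}}

```text
t: 19.65
position: [0.5528, -0.0725, 0.0589]
orientation: [0.687, 0.727, -0.001, 0.007]
contact_force: [5.9, -13.5, -0.7]
gripper_width: -0.006
finger_force: 16.9
```

>>> {"method": "apply_moves", "body": {
  "motion": [
    {"offset": [-0.03, 0, -0.15], "turn": 0},
    {"offset": [0, 0, 0], "turn": 0}
  ]
}}

```text
t: 19.85
position: [0.5527, -0.0725, 0.0596]
orientation: [0.687, 0.727, -0.001, 0.007]
contact_force: [7.4, -13.3, -2.9]
gripper_width: 0.002
finger_force: 17.0
```

>>> {"method": "apply_moves", "body": {
  "motion": [
    {"offset": [-0.03, 0, -0.15], "turn": 0},
    {"offset": [0, 0, 0], "turn": 0}
  ]
}}

```text
t: 20.05
position: [0.5524, -0.0725, 0.0607]
orientation: [0.687, 0.727, -0.001, 0.006]
contact_force: [7.5, -13.0, -3.8]
gripper_width: -0.001
finger_force: 16.6
```

>>> {"method": "apply_moves", "body": {
  "motion": [
    {"offset": [-0.02, 0.1, -0.15], "turn": 0},
    {"offset": [0, 0, 0], "turn": 0}
  ]
}}

```text
t: 20.25
position: [0.5523, -0.0725, 0.0613]
orientation: [0.687, 0.727, -0.002, 0.005]
contact_force: [5.8, -13.6, -4.5]
gripper_width: 0.001
finger_force: 13.1
```

>>> {"method": "apply_moves", "body": {
  "motion": [
    {"offset": [-0.02, 0, -0.15], "turn": 0},
    {"offset": [0, 0, 0], "turn": 0}
  ]
}}

```text
t: 20.45
position: [0.5519, -0.0725, 0.0623]
orientation: [0.687, 0.727, -0.002, 0.005]
contact_force: [5.7, -12.4, -6.4]
gripper_width: -0.003
finger_force: 7.0
```

>>> {"method": "apply_moves", "body": {
  "motion": [
    {"offset": [-0.02, 0, -0.15], "turn": 0},
    {"offset": [0, 0, 0], "turn": 0}
  ]
}}

```text
t: 20.65
position: [0.5512, -0.0725, 0.0633]
orientation: [0.687, 0.727, -0.003, 0.004]
contact_force: [4.5, -13.1, -6.7]
gripper_width: 0.001
finger_force: 6.3
```

>>> {"method": "apply_moves", "body": {
  "motion": [
    {"offset": [-0.02, 0, -0.15], "turn": 0},
    {"offset": [0, 0, -0.1], "turn": 0},
    {"offset": [0, 0, 0], "turn": 0}
  ]
}}

```text
t: 20.95
position: [0.5502, -0.0726, 0.0651]
orientation: [0.687, 0.727, -0.003, 0.003]
contact_force: [3.2, -12.4, -7.4]
gripper_width: 0.0
finger_force: 6.2
```

>>> {"method": "apply_moves", "body": {
  "motion": [
    {"offset": [-0.02, 0, -0.15], "turn": 0},
    {"offset": [0, 0, -0.1], "turn": 0},
    {"offset": [0, 0, 0], "turn": 0}
  ]
}}

```text
t: 21.25
position: [0.5496, -0.0726, 0.0672]
orientation: [0.687, 0.727, -0.004, 0.002]
contact_force: [1.4, -11.6, -7.9]
gripper_width: 0.0
finger_force: 5.9
```

>>> {"method": "apply_moves", "body": {
  "motion": [
    {"offset": [-0.3, 0, -0.1], "turn": 0},
    {"offset": [-0.4, 0, -0.3], "turn": 0},
    {"offset": [0, 0, -0.5], "turn": 0},
    {"offset": [0, 0, -1], "turn": 0},
    {"offset": [0, 0, 0], "turn": 0}
  ]
}}

```text
t: 21.75
position: [0.5522, -0.075, 0.0909]
orientation: [0.686, 0.727, 0.001, 0.002]
contact_force: [0.6, 0.8, 0.8]
gripper_width: -0.0
finger_force: 0.0
```

>>> {"method": "apply_moves", "body": {
  "motion": [
    {"offset": [0, 0, -4], "turn": 0},
    {"offset": [1, 0, -4], "turn": 0},
    {"offset": [4, 0, -4], "turn": 0},
    {"offset": [4, 0, 0], "turn": 0},
    {"offset": [2, 0, 0], "turn": 0},
    {"offset": [0, 0, 0], "turn": 0},
    {"offset": [0, 0, 0], "turn": 0}
  ]
}}

```text
t: 22.45
position: [0.5445, 0.0305, 0.2039]
orientation: [0.686, 0.728, -0.0, 0.0]
contact_force: [-0.1, 0.1, -0.0]
gripper_width: 0.001
finger_force: 0.0
```

```bash
python3 -c "
from h import *
togo(.54,.04,.060)
snap('wrist','w6')
cv2.imwrite('pics/w6b.png',cv2.resize(cv2.imread('pics/w6.png'),(800,600),interpolation=cv2.INTER_CUBIC))"
```

```text
t 22.45 pos [0.5445 0.0305 0.2039] off cm [ 0.98 -0.39 -0.  ] turn -0.0006 F [-0.1  0.1 -0. ] tilt [ 0.0005 -0.0005]
```

View pics/w6b.png

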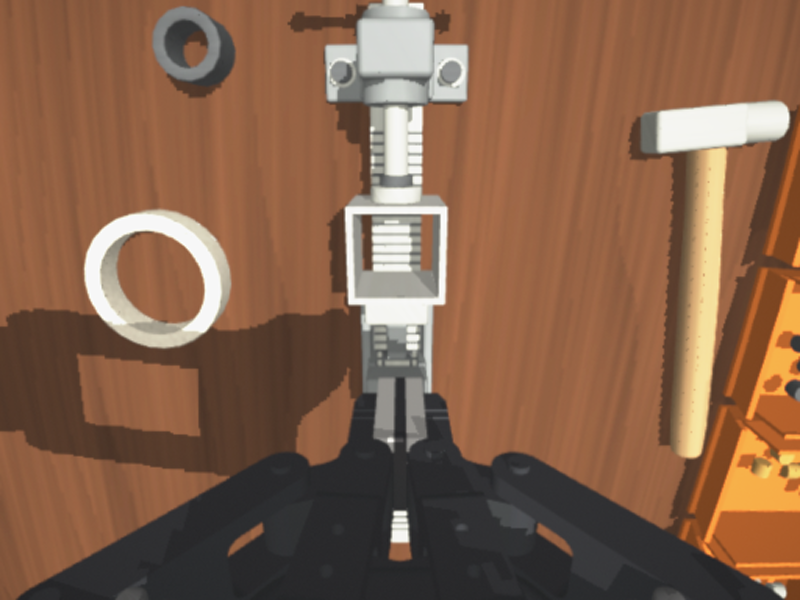

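The tube sits upright and square, with its rim at (347–446, 200–303). It touches the pad at row 200 and the jaw plate at row 303, and the robot is clear. Handing in.

```bash
python3 -c "
from h import *
print(ctrl.finish_job())"
```

```text
the job is handed in; nothing more can be done
None
```

The tube is clamped upright and square between the jaw and the pad after a push of about 12–14 N, the lever is released, the arm is clear, and the job was handed in at about 22 s; the locked grip itself was not measured, only seen in the last picture.

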